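# Load the force sensors for calibration

### The job

Get the three force sensors ready for calibration: first take the glass jar off the large pan and stand it in the middle of the cork coaster, then stand the three knobbed steel weights upright in the middle of the pans, smallest weight on the smallest pan, medium on medium, largest on largest, working strictly from the smallest to the largest. Set each thing down rather than dropping it, keep the jar upright, and do not disturb the beaker and the canister that stand among the weights.

Things in the scene. Friction and masses are not known exactly. Their poses are not given: they have to be found in the camera images.
- weight_small: The small calibration weight, 50 g: a bare steel cylinder with a narrower neck and knob on top, 20 mm in diameter and 32 mm high in all; the plain cylinder takes up the lower 20 mm and the knob is 14 mm wide. Loose, standing upright on the bench. Origin: centre of its underside, z up.
- weight_medium: The medium calibration weight, 200 g: a bare steel cylinder with a narrower neck and knob on top, 29 mm in diameter and 46 mm high in all; the plain cylinder takes up the lower 29 mm and the knob is 20 mm wide. Loose, standing upright on the bench. Origin: centre of its underside, z up.
- weight_large: The large calibration weight, 500 g: a bare steel cylinder with a narrower neck and knob on top, 39 mm in diameter and 63 mm high in all; the plain cylinder takes up the lower 39 mm and the knob is 27 mm wide. Loose, standing upright on the bench. Origin: centre of its underside, z up.
- sensor_small: Force sensor with the small pan, fixed to the bench: a dark grey metal box 90 x 90 mm, 30 mm high, with a flat round steel pan 44 mm in diameter centred over it. Pan top 42 mm above the bench, no rim. Origin: on the bench under the centre of the pan; z up. All three boxes are alike; only the pans differ.
- sensor_medium: Force sensor with the medium pan, fixed to the bench: a dark grey metal box 90 x 90 mm, 30 mm high, with a flat round steel pan 62 mm in diameter centred over it. Pan top 42 mm above the bench, no rim. Origin: on the bench under the centre of the pan; z up. All three boxes are alike; only the pans differ.
- sensor_large: Force sensor with the large pan, fixed to the bench: a dark grey metal box 90 x 90 mm, 30 mm high, with a flat round steel pan 84 mm in diameter centred over it. Pan top 42 mm above the bench, no rim. Origin: on the bench under the centre of the pan; z up. All three boxes are alike; only the pans differ. The glass jar stands on this pan at the start.
- jar: Closed glass jar with a white screw cap, 46 mm in diameter, 60 mm high, 85 to 170 g. Loose, standing upright on the large pan. Origin: centre of its underside, z up.
- coaster: Round cork coaster, 90 mm in diameter, 6 mm thick, fixed to the bench. Origin: centre of its underside, so its top is 6 mm above; z up.
- beaker: Bystander: small empty open glass beaker, 44 mm in diameter at the rim, 55 mm high, loose, among the weights. Origin: centre of its underside.
- canister: Bystander: flat-topped steel canister without a knob (not a weight), 39 mm in diameter, 42 mm high, loose, among the weights. Origin: centre of its underside.
Things that resemble listed ones, but are neither listed nor needed, are in the scene too. What is shaped like the sensor_large but green or red is not meant.

How it is judged:
By the outcome, as a careful person would: the job done as asked, in the order asked, and still so for the second after the job is handed in, with the robot touching nothing.
It also fails if it takes over 120 s, if anything falls off the work surface, if the arm or the gripper's body presses on something with over 40 N, if the wrist force passes 120 N, or if a joint passes its speed limit or range.

### The arm

A 7-joint arm with a two-finger parallel gripper is mounted at the origin on the work surface. World frame = base frame: x ahead of the robot, y to its left, z up, the work surface at z = 0. Lengths are in m, angles in rad, forces in N, time in s.
With the tool pointing down it reaches from about 0.425 to 0.925 m from the base axis. Payload 6.8 kg.
Tool frame: the origin (TCP) lies between the finger pads; the fingertips stand finger_overhang ahead of it and the grasp point (between the pads) lies 6 mm ahead of it (finger_overhang is the distance from the TCP to the fingertips, in m); z points along the fingers, y is the line along which they close (so a half turn about z gives the same grasp; the last joint's range is limited). The gripper opens to 85 mm and grips with 20 to 120 N. Pads are 22 mm wide; open, the fingers measure 114 mm over their backs; the gripper's body (76 mm by 85 mm) begins 54 mm behind the grasp point. The pads swing forward as they close: fully open they stand 13 mm farther back than shut.
Start: joints at [1.075, 0.477, 0.022, 1.555, -0.011, 1.109, -0.083], TCP at [0.255, -0.625, 0.256] pointing down, gripper open.
Joint ranges: [-2.96, 2.96], [-0.34, 2.1], [-1.41, 1.46], [0.24, 2.44], [-1.37, 4.51], [0.17, 1.92], [-2.96, 2.96]. Speed limits (rad/s): [2.39, 2.39, 3.14, 3.14, 3.14, 3.14, 3.14].

### API

Orientations are given as a unit quaternion [w, x, y, z].
In Python, from station import * gives the robot as it stands.
- The arm moves only by the tool drive_tool, never from a script. Its argument "increments" is a list of rows, each an object of numbers: "claw": the finger opening in m, from 0 to 0.0854; "dx", "dy", "dz": the shift along the tool's x, y, z in m; "wx", "wy", "wz": the turn, a rotation vector about the tool's x, y, z in degrees. A call has 1 to 20 rows; each row shifts and turns the commanded pose from where the row before left it, along the tool's axes as they then stand; what a row does not reach is not made up. A row lasts 1/8 s, in which the tool goes at most 62.5 mm and 10.7 degrees, less where a joint would pass 70% of its speed; a pose out of reach is approached as far as the arm can. A call with a gripper value outside its range is refused whole. The fingers move at their own pace and stop on an object; "newtons" is the grip in N (left out, the last holds). Time passes only in rows, so rows that do not move let the fingers close. It gives the time, the measured TCP pose, the force, the opening and the grip force at its end, in the units of the state.
- get_obs(): the state, without advancing time (a new reading comes with each control period).
- read_camera(name): name is "side" or "top"; returns (picture, depth): 400x640x3 uint8, red, green, blue; 400x640 float32, m along the optical axis (not along the pixel's ray), 0 where there is no reading.
- calibration(name): a dict with "intrinsics" (3x3 intrinsics, pixels), "k1" (the pictures are not rectified: a ray, as slopes to the right and down, at radius r is drawn at 1 + k1 r^2 times it, then the intrinsics apply), "R" (3x3) and "t" (3): a world point X has camera coordinates R X + t. Camera axes: x right, y down, z forward; pixel columns grow to the right and rows downward; lengths in m; the calibration is good to about 2 mm. A picture is of the moment at which its call begins. calibration takes no time and is no camera call.
- hand_in(): hands the job in; it is judged then, once.
The state is a dict: "t": time; "q": joint angles; "joint_vel": joint speeds; "joint_torque": joint torques, N m; "eef_pos": TCP position; "tool_rot": TCP orientation; "contact_force": force on the tool from outside, world axes, zero at the start; "torque": the same for the moment, N m; "gripper_width": opening from 0.0 (shut) to 1.0 (fully open); "grasp_force": force on a finger pad.
Only numpy, scipy, OpenCV 4.12 (cv2) and the standard library are available. Lean on these libraries where they do the work, as an engineer would, in place of code of your own. Each camera call takes 0.05 s, during which the arm holds its last target. There are 200 camera calls.

## Working session

There is one attempt and no reset: what is moved stays moved. The work goes in short steps, Python scripts to look and compute and a tool call to move; the robot and the scene stay as the last step left them, time stands still between calls to the robot, and variables do not carry over. Pictures are saved under pics/ and viewed, at most 14 in all, crops included, and the job is handed in when it is done.

Besides the shell and the picture viewer there is one more tool, called after "Emit:" as name(argument=value, ...) on one line, values as JSON. drive_tool: Moves the arm, as the interface text tells. Its arguments: {"type":"object","properties":{"increments":{"type":"array","items":{"type":"object","properties":{"claw":{"type":"number"},"dx":{"type":"number"},"dy":{"type":"number"},"dz":{"type":"number"},"wx":{"type":"number"},"wy":{"type":"number"},"wz":{"type":"number"}}}},"newtons":{"type":"number"}},"required":["increments"]}

```bash
ls; mkdir -p pics
python3 - <<'E'
from station import *
import cv2,numpy as np
o=get_obs();print({k:np.round(v,3).tolist() for k,v in o.items()})
try: print(finger_overhang)
except Exception as e: print(e)
for n in("top","side"):
    p,d=read_camera(n);cv2.imwrite(f"pics/{n}0.png",p[:,:,::-1]);np.save(f"pics/{n}0.npy",d)
    c=calibration(n);print(n,{k:np.round(v,3).tolist() for k,v in c.items()})
E
```

```text
pics
{'t': 0.0, 'q': [1.075, 0.478, 0.022, 1.556, -0.012, 1.109, -0.083], 'joint_vel': [0.002, 0.0, 0.0, 0.001, -0.001, -0.002, -0.001], 'joint_torque': [-0.0, -59.645, 1.608, -28.119, 0.012, 0.009, 0.0], 'eef_pos': [0.255, -0.624, 0.255], 'tool_rot': [-0.001, 0.981, 0.193, -0.0], 'contact_force': [0.328, -0.173, -0.313], 'torque': [0.03, 0.05, 0.01], 'grasp_force': 0.0, 'gripper_width': 0.999}
0.025
top {'intrinsics': [[391.225, 0.0, 320.17], [0.0, 391.225, 198.44], [0.0, 0.0, 1.0]], 'k1': -0.038, 'R': [[-0.01, -1.0, -0.013], [-0.994, 0.012, -0.112], [0.112, 0.012, -0.994]], 't': [-0.011, 0.512, 1.189]}
side {'intrinsics': [[386.783, 0.0, 317.572], [0.0, 386.783, 194.492], [0.0, 0.0, 1.0]], 'k1': -0.048, 'R': [[-0.738, -0.675, 0.0], [-0.45, 0.492, -0.745], [0.503, -0.55, -0.667]], 't': [0.363, 0.274, 0.873]}
```

View pics/top0.png

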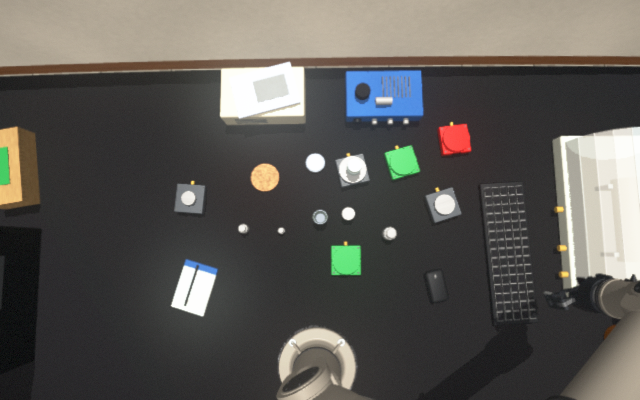

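View pics/side0.png

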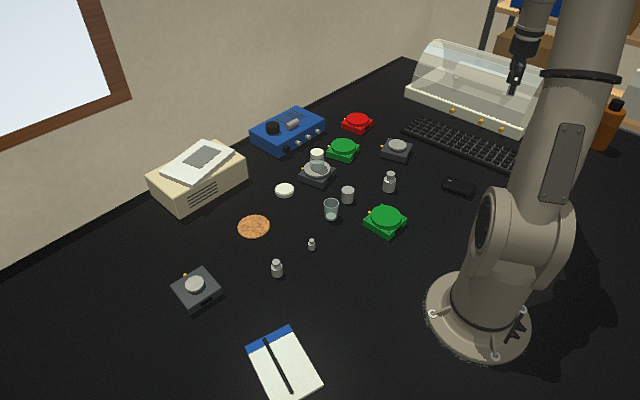

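Top view shows:
- Jar on the dark sensor at (352,168), coaster at (265,177), small-pan sensor at (190,198), medium-pan sensor at (444,205).
- Weights: small (281,231), medium (243,229), large (390,233). Beaker at (320,217), canister at (348,214).

Possible confusions:
- Large sensor: green boxes at (402,162) and (346,260), red box at (455,139). I choose the dark one under the jar.
- Coaster: the white disc at (315,162). I choose the cork one.
- Large weight: the canister (348,214). I choose the knobbed (390,233).

Next is a close crop and the measurements.

```bash
cat > h.py <<'E'
import numpy as np,cv2
from station import *
def cam(n):
    c=calibration(n);return np.array(c["intrinsics"]),float(c["k1"]),np.array(c["R"]),np.array(c["t"])
def world(n,d):
    K,k1,R,t=cam(n);v,u=np.mgrid[:d.shape[0],:d.shape[1]].astype(np.float64)
    p=cv2.undistortPoints(np.stack([u,v],-1).reshape(-1,1,2),K,np.array([k1,0,0,0,0.]))
    p=p.reshape(*d.shape,2);X=np.dstack([p*d[...,None],d])
    return (X-t)@R
def pix(n,P):
    K,k1,R,t=cam(n);return cv2.projectPoints(np.array(P,float).reshape(-1,1,3),cv2.Rodrigues(R)[0],t,K,np.array([k1,0,0,0,0.]))[0].reshape(-1,2)
def blob(W,c,r,z0,z1):
    m=(np.hypot(W[...,0]-c[0],W[...,1]-c[1])<r)&(W[...,2]>z0)&(W[...,2]<z1)
    P=W[m]
    if len(P)<4:return None,0,0,0
    (x,y),rad=cv2.minEnclosingCircle(P[:,:2].astype(np.float32))
    return (P[:,:2].min(0)+P[:,:2].max(0))/2,P.mean(0),rad*2,len(P)
E
python3 - <<'E'
from h import *
W={n:world(n,np.load(f"pics/{n}0.npy").astype(float)) for n in("top","side")}
S={"top":dict(jar=(352,165),coaster=(265,177),sS=(189,198),sM=(444,205),sL=(352,170),wS=(281,231),wM=(243,229),wL=(390,233),beaker=(320,217),can=(348,213))}
zr=dict(jar=(.092,.115),coaster=(.002,.012),sS=(.037,.05),sM=(.037,.05),sL=(.037,.05),wS=(.025,.04),wM=(.04,.055),wL=(.055,.07),beaker=(.01,.07),can=(.034,.05))
rr=dict(jar=.04,coaster=.06,sS=.04,sM=.05,sL=.055,wS=.03,wM=.03,wL=.035,beaker=.03,can=.035)
for k,(u,v) in S["top"].items():
    P=W["top"][v,u];print(k,np.round(P,3))
    for n in W:
        b=blob(W[n],P,rr[k],*zr[k]);print("   ",n,np.round(b[0],4) if b[3] else 0,np.round(b[1],4),round(b[2],3),b[3])
p=cv2.imread("pics/top0.png")[130:270,165:475];cv2.imwrite("pics/crop0.png",cv2.resize(p,None,fx=2.55,fy=2.55,interpolation=cv2.INTER_CUBIC))
E
```

```text
jar [ 0.602 -0.112  0.103]
    top [ 0.6027 -0.1196] [ 0.6019 -0.1195  0.1032] 0.042 161
    side [ 0.6024 -0.1161] [ 0.6013 -0.1137  0.0998] 0.043 117
coaster [0.585 0.159 0.008]
    top [0.5849 0.16  ] [0.585  0.1592 0.0064] 0.12 765
    side [0.584  0.1589] [0.5845 0.1647 0.0052] 0.113 615
sS [0.516 0.389 0.046]
    top [0.5108 0.3933] [0.5173 0.3943 0.043 ] 0.057 160
    side [0.5183 0.3954] [0.5173 0.396  0.0418] 0.046 254
sM [ 0.486 -0.397  0.043]
    top [ 0.4878 -0.4012] [ 0.4884 -0.3966  0.0433] 0.088 331
    side [ 0.4896 -0.3944] [ 0.4882 -0.3943  0.041 ] 0.065 169
sL [ 0.587 -0.112  0.102]
    top [ 0.6006 -0.1192] [ 0.595  -0.1153  0.0435] 0.088 347
    side [ 0.5999 -0.1138] [ 0.5927 -0.1055  0.0416] 0.084 246
wS [0.412 0.106 0.03 ]
    top [0.4121 0.1066] [0.4136 0.1068 0.0329] 0.014 15
    side [0.4144 0.1095] [0.4147 0.1101 0.0305] 0.012 22
wM [0.419 0.219 0.049]
    top [0.4203 0.2239] [0.4208 0.2239 0.0466] 0.02 33
    side [0.4219 0.2266] [0.4213 0.2277 0.0444] 0.021 48
wL [ 0.401 -0.225  0.064]
    top [ 0.4015 -0.2277] [ 0.4015 -0.2281  0.064 ] 0.027 65
    side [ 0.4027 -0.2253] [ 0.4015 -0.2227  0.0614] 0.027 52
beaker [ 0.456 -0.015  0.006]
    top [ 0.4539 -0.0157] [ 0.4566 -0.0151  0.0446] 0.043 88
    side [ 0.4548 -0.0127] [ 0.453  -0.0111  0.0382] 0.045 267
can [ 0.465 -0.101  0.041]
    top [ 0.4645 -0.1014] [ 0.4635 -0.1017  0.0433] 0.039 126
    side [ 0.4633 -0.0991] [ 0.4631 -0.0967  0.0402] 0.04 111
```

View pics/crop0.png

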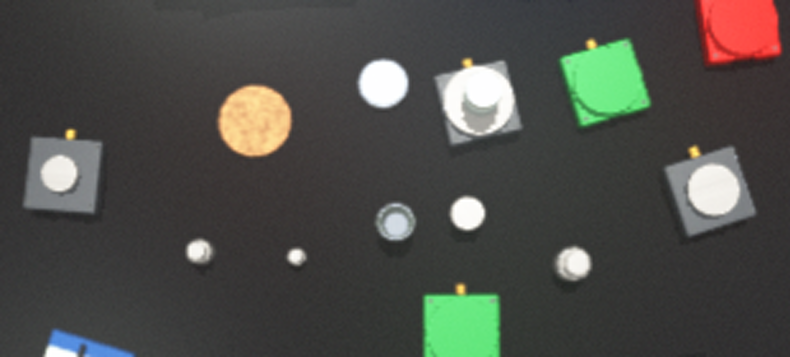

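Crop: jar with white cap on the dark sensor's large pan at (480,97), cork coaster at (255,120), white decoy disc at (383,84). Knobbed weights: small (297,257), medium (200,250), large (573,263). Beaker (395,221) and canister (467,213) have no knob. The choices hold.

Emit:
drive_tool(increments=[{"wz":5.6,"dz":-0.01,"claw":0.085},{"wz":5.6,"dz":-0.01},{"wz":5.6,"dz":-0.01},{"wz":5.5,"dz":-0.01},{"dx":0.02,"dy":-0.03},{"dx":0.025,"dy":-0.036},{"dx":0.025,"dy":-0.036},{"dx":0.025,"dy":-0.036},{"dx":0.025,"dy":-0.036},{"dx":0.025,"dy":-0.036},{"dx":0.025,"dy":-0.036},{"dx":0.025,"dy":-0.036},{"dx":0.025,"dy":-0.036},{"dx":0.025,"dy":-0.036},{"dx":0.025,"dy":-0.036},{"dx":0.025,"dy":-0.036},{"dx":0.025,"dy":-0.036},{"dx":0.027,"dy":-0.045},{},{}], newtons=30)

```text
schema error: expected keys claw, dx, dy, dz, wx, wy, wz
```

Emit:
drive_tool(increments=[{"claw":0.085,"dx":0,"dy":0,"dz":-0.01,"wx":0,"wy":0,"wz":5.6},{"claw":0.085,"dx":0,"dy":0,"dz":-0.01,"wx":0,"wy":0,"wz":5.6},{"claw":0.085,"dx":0,"dy":0,"dz":-0.01,"wx":0,"wy":0,"wz":5.6},{"claw":0.085,"dx":0,"dy":0,"dz":-0.01,"wx":0,"wy":0,"wz":5.5},{"claw":0.085,"dx":0.027,"dy":-0.039,"dz":0,"wx":0,"wy":0,"wz":0},{"claw":0.085,"dx":0.027,"dy":-0.039,"dz":0,"wx":0,"wy":0,"wz":0},{"claw":0.085,"dx":0.027,"dy":-0.039,"dz":0,"wx":0,"wy":0,"wz":0},{"claw":0.085,"dx":0.027,"dy":-0.039,"dz":0,"wx":0,"wy":0,"wz":0},{"claw":0.085,"dx":0.027,"dy":-0.039,"dz":0,"wx":0,"wy":0,"wz":0},{"claw":0.085,"dx":0.027,"dy":-0.039,"dz":0,"wx":0,"wy":0,"wz":0},{"claw":0.085,"dx":0.027,"dy":-0.039,"dz":0,"wx":0,"wy":0,"wz":0},{"claw":0.085,"dx":0.027,"dy":-0.039,"dz":0,"wx":0,"wy":0,"wz":0},{"claw":0.085,"dx":0.027,"dy":-0.039,"dz":0,"wx":0,"wy":0,"wz":0},{"claw":0.085,"dx":0.027,"dy":-0.039,"dz":0,"wx":0,"wy":0,"wz":0},{"claw":0.085,"dx":0.027,"dy":-0.039,"dz":0,"wx":0,"wy":0,"wz":0},{"claw":0.085,"dx":0.027,"dy":-0.039,"dz":0,"wx":0,"wy":0,"wz":0},{"claw":0.085,"dx":0.023,"dy":-0.039,"dz":0,"wx":0,"wy":0,"wz":0},{"claw":0.085,"dx":0,"dy":0,"dz":0,"wx":0,"wy":0,"wz":0}], newtons=30)

```text
t: 2.35
eef_pos: [0.6043, -0.1132, 0.2957]
tool_rot: [-0.001, 1.0, 0.003, -0.0]
contact_force: [-1.0, -0.3, -0.0]
gripper_width: 0.994
grasp_force: 0.0
```

Emit:
drive_tool(increments=[{"claw":0.085,"dx":-0.002,"dy":0.004,"dz":0.02,"wx":0,"wy":0,"wz":0.3},{"claw":0.085,"dx":0,"dy":0,"dz":0.03,"wx":0,"wy":0,"wz":0},{"claw":0.085,"dx":0,"dy":0,"dz":0.03,"wx":0,"wy":0,"wz":0},{"claw":0.085,"dx":0,"dy":0,"dz":0.03,"wx":0,"wy":0,"wz":0},{"claw":0.085,"dx":0,"dy":0,"dz":0.03,"wx":0,"wy":0,"wz":0},{"claw":0.085,"dx":0,"dy":0,"dz":0.03,"wx":0,"wy":0,"wz":0},{"claw":0.085,"dx":0,"dy":0,"dz":0.02,"wx":0,"wy":0,"wz":0},{"claw":0.085,"dx":0,"dy":0,"dz":0.015,"wx":0,"wy":0,"wz":0},{"claw":0.085,"dx":0,"dy":0,"dz":0.01,"wx":0,"wy":0,"wz":0},{"claw":0.06,"dx":0,"dy":0,"dz":0,"wx":0,"wy":0,"wz":0},{"claw":0.05,"dx":0,"dy":0,"dz":0,"wx":0,"wy":0,"wz":0},{"claw":0.046,"dx":0,"dy":0,"dz":0,"wx":0,"wy":0,"wz":0},{"claw":0.04,"dx":0,"dy":0,"dz":0,"wx":0,"wy":0,"wz":0},{"claw":0.03,"dx":0,"dy":0,"dz":0,"wx":0,"wy":0,"wz":0},{"claw":0.03,"dx":0,"dy":0,"dz":0,"wx":0,"wy":0,"wz":0},{"claw":0.03,"dx":0,"dy":0,"dz":0,"wx":0,"wy":0,"wz":0}], newtons=30)

```text
t: 4.35
eef_pos: [0.6017, -0.1221, 0.0824]
tool_rot: [-0.0, 1.0, -0.003, 0.001]
contact_force: [-0.5, 1.5, 6.5]
gripper_width: 0.517
grasp_force: 30.6
```

Emit:
drive_tool(increments=[{"claw":0.03,"dx":0,"dy":0,"dz":-0.005,"wx":0,"wy":0,"wz":0},{"claw":0.03,"dx":0,"dy":0,"dz":-0.015,"wx":0,"wy":0,"wz":-0.3},{"claw":0.03,"dx":0,"dy":0,"dz":-0.02,"wx":0,"wy":0,"wz":0},{"claw":0.03,"dx":0,"dy":-0.01,"dz":-0.02,"wx":0,"wy":0,"wz":0},{"claw":0.03,"dx":-0.002,"dy":-0.025,"dz":0,"wx":0,"wy":0,"wz":0},{"claw":0.03,"dx":-0.003,"dy":-0.035,"dz":0,"wx":0,"wy":0,"wz":0},{"claw":0.03,"dx":-0.003,"dy":-0.035,"dz":0,"wx":0,"wy":0,"wz":0},{"claw":0.03,"dx":-0.003,"dy":-0.035,"dz":0,"wx":0,"wy":0,"wz":0},{"claw":0.03,"dx":-0.003,"dy":-0.035,"dz":0,"wx":0,"wy":0,"wz":0},{"claw":0.03,"dx":-0.003,"dy":-0.035,"dz":0,"wx":0,"wy":0,"wz":0},{"claw":0.03,"dx":0,"dy":-0.035,"dz":0,"wx":0,"wy":0,"wz":0},{"claw":0.03,"dx":0,"dy":-0.025,"dz":0,"wx":0,"wy":0,"wz":0},{"claw":0.03,"dx":0,"dy":-0.012,"dz":0.02,"wx":0,"wy":0,"wz":0},{"claw":0.03,"dx":0,"dy":0,"dz":0.03,"wx":0,"wy":0,"wz":0},{"claw":0.03,"dx":0,"dy":0,"dz":0.02,"wx":0,"wy":0,"wz":0},{"claw":0.03,"dx":0,"dy":0,"dz":0,"wx":0,"wy":0,"wz":0},{"claw":0.03,"dx":0,"dy":0,"dz":0,"wx":0,"wy":0,"wz":0}], newtons=30)

```text
t: 6.48
eef_pos: [0.5849, 0.1594, 0.0718]
tool_rot: [-0.0, 1.0, -0.001, 0.0]
contact_force: [1.2, 0.2, -1.4]
gripper_width: 0.517
grasp_force: 31.2
```

Run:
```python
from h import *
o=get_obs();print(np.round(o["eef_pos"],4),np.round(o["tool_rot"],4),o["grasp_force"],o["contact_force"])
p,d=read_camera("side");P=np.array([.585,.160,.006]);u=pix("side",P)[0];print(u)
x,y=int(u[0]),int(u[1]);c=p[y-60:y+40,x-65:x+65,::-1];cv2.imwrite("pics/jar1.png",cv2.resize(c,None,fx=5,fy=5,interpolation=cv2.INTER_CUBIC))
```

```text
[0.5849 0.1594 0.0718] [-1.0e-04  1.0e+00 -1.1e-03  4.0e-04] 31.168578467331827 [ 1.22051414  0.17812902 -1.35811774]
[254.28406244 224.88689182]
```

View pics/jar1.png

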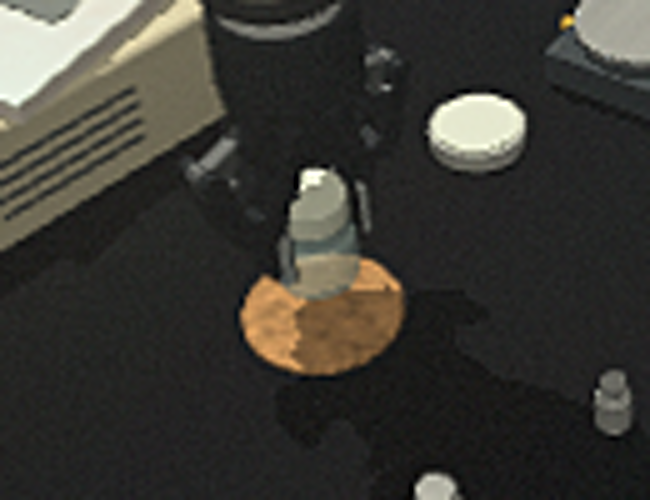

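Side crop: the jar is held upright above the cork coaster (jar base near (320,285) of the crop, coaster centre (322,315)). Lowering now.

Emit:
drive_tool(increments=[{"claw":0.03,"dx":0,"dy":0,"dz":0.008,"wx":0,"wy":0,"wz":0},{"claw":0.03,"dx":0,"dy":0,"dz":0.008,"wx":0,"wy":0,"wz":0},{"claw":0.03,"dx":0,"dy":0,"dz":0.004,"wx":0,"wy":0,"wz":0},{"claw":0.03,"dx":0,"dy":0,"dz":0.002,"wx":0,"wy":0,"wz":0},{"claw":0.03,"dx":0,"dy":0,"dz":0.001,"wx":0,"wy":0,"wz":0},{"claw":0.03,"dx":0,"dy":0,"dz":0.001,"wx":0,"wy":0,"wz":0},{"claw":0.03,"dx":0,"dy":0,"dz":0,"wx":0,"wy":0,"wz":0}], newtons=30)

```text
t: 7.4
eef_pos: [0.5844, 0.1597, 0.0473]
tool_rot: [-0.0, 1.0, -0.001, 0.0]
contact_force: [0.8, -0.2, -2.1]
gripper_width: 0.523
grasp_force: 31.2
```

Emit:
drive_tool(increments=[{"claw":0.03,"dx":0,"dy":0,"dz":0.0007,"wx":0,"wy":0,"wz":0},{"claw":0.03,"dx":0,"dy":0,"dz":0,"wx":0,"wy":0,"wz":0}], newtons=30)

```text
t: 7.65
eef_pos: [0.5844, 0.1596, 0.0466]
tool_rot: [0.0, 1.0, -0.001, 0.0]
contact_force: [-0.7, 0.1, -1.5]
gripper_width: 0.515
grasp_force: 31.2
```

Emit:
drive_tool(increments=[{"claw":0.03,"dx":0,"dy":0,"dz":0.0007,"wx":0,"wy":0,"wz":0},{"claw":0.03,"dx":0,"dy":0,"dz":0,"wx":0,"wy":0,"wz":0}], newtons=30)

```text
t: 7.9
eef_pos: [0.5844, 0.1597, 0.0464]
tool_rot: [0.0, 1.0, -0.001, 0.0]
contact_force: [-1.3, -1.1, 4.5]
gripper_width: 0.521
grasp_force: 31.7
```

Emit:
drive_tool(increments=[{"claw":0.047,"dx":0,"dy":0,"dz":0,"wx":0,"wy":0,"wz":0},{"claw":0.05,"dx":0,"dy":0,"dz":0,"wx":0,"wy":0,"wz":0},{"claw":0.06,"dx":0,"dy":0,"dz":0,"wx":0,"wy":0,"wz":0},{"claw":0.08,"dx":0,"dy":0,"dz":0,"wx":0,"wy":0,"wz":0},{"claw":0.08,"dx":0,"dy":0,"dz":0,"wx":0,"wy":0,"wz":0},{"claw":0.08,"dx":0,"dy":0,"dz":-0.01,"wx":0,"wy":0,"wz":0},{"claw":0.08,"dx":0,"dy":0,"dz":-0.03,"wx":0,"wy":0,"wz":0},{"claw":0.08,"dx":0,"dy":0,"dz":-0.04,"wx":0,"wy":0,"wz":0},{"claw":0.08,"dx":0,"dy":0,"dz":-0.04,"wx":0,"wy":0,"wz":0},{"claw":0.06,"dx":-0.02,"dy":0.01,"dz":-0.02,"wx":0,"wy":0,"wz":0},{"claw":0.06,"dx":-0.03,"dy":0.01,"dz":0,"wx":0,"wy":0,"wz":0},{"claw":0.06,"dx":-0.03,"dy":0.01,"dz":0,"wx":0,"wy":0,"wz":0},{"claw":0.06,"dx":-0.03,"dy":0.01,"dz":0,"wx":0,"wy":0,"wz":0},{"claw":0.06,"dx":-0.03,"dy":0.01,"dz":0,"wx":0,"wy":0,"wz":0},{"claw":0.06,"dx":-0.03,"dy":0.002,"dz":0,"wx":0,"wy":0,"wz":0},{"claw":0.06,"dx":0,"dy":0,"dz":0,"wx":0,"wy":0,"wz":0},{"claw":0.06,"dx":0,"dy":0,"dz":0,"wx":0,"wy":0,"wz":0}], newtons=30)

```text
t: 10.02
eef_pos: [0.4152, 0.1082, 0.1866]
tool_rot: [-0.0, 1.0, -0.001, 0.001]
contact_force: [0.4, 0.5, 0.0]
gripper_width: 0.698
grasp_force: 0.0
```

Run:
```python
from h import *
o=get_obs();print(np.round(o["eef_pos"],4),np.round(o["tool_rot"],4))
for n in("top","side"):
    p,d=read_camera(n);W=world(n,d.astype(float))
    print(n,[np.round(a,4) for a in blob(W,(.584,.16),.035,.058,.08)])
    hsv=cv2.cvtColor(p,cv2.COLOR_RGB2HSV);cv2.imwrite(f"pics/{n}2.png",p[:,:,::-1])
    # sub-pixel pan/coaster centres from colour: ellipse fit of contour, ray to the plane
    K,k1,R,t=cam(n);C=-R.T@t
    def plane(u,z):
        q=cv2.undistortPoints(np.array([[u]],float),K,np.array([k1,0,0,0,0.]))[0,0];r=R.T@np.array([*q,1]);return C+r*(z-C[2])/r[2]
    p0=cv2.imread(f"pics/{n}0.png");h0=cv2.cvtColor(p0,cv2.COLOR_BGR2HSV)
    for k,c,z,rad,f in(("coaster",(.585,.16),.006,.06,lambda h:(h[...,1]>80)&(h[...,2]>60)),("sS",(.5173,.395),.042,.028,lambda h:h[...,2]>135),("sM",(.488,-.3955),.042,.037,lambda h:h[...,2]>135),("sL now",(.6,-.118),.042,.047,lambda h:h[...,2]>135)):
        h=hsv if "now" in k else h0
        m=f(h).astype(np.uint8);a=np.zeros_like(m);w=pix(n,[[c[0]+rad*np.cos(q),c[1]+rad*np.sin(q),z] for q in np.linspace(0,6.28,40)])
        cv2.fillPoly(a,[np.round(w).astype(np.int32)],1);m&=a
        v,u=np.nonzero(m);Q=np.array([plane(x,z) for x in zip(u.astype(float),v.astype(float))])
        print("  ",k,np.round(Q.mean(0)[:2],4),np.round((Q.min(0)+Q.max(0))[:2]/2,4),"dia",round(2*np.sqrt(len(Q)*0+Q[:,:2].var(0).sum()*2),4))
```

```text
[0.4152 0.1082 0.1866] [-3.e-04  1.e+00 -7.e-04  1.e-03]
top [array([0.5861, 0.1581]), array([0.5853, 0.1574, 0.0669]), np.float64(0.042), np.int64(151)]
   coaster [0.5855 0.1615] [0.5858 0.1614] dia 0.0947
   sS [0.5194 0.3948] [0.5197 0.3926] dia 0.05
   sM [ 0.4915 -0.3967] [ 0.4919 -0.3953] dia 0.072
   sL now [ 0.6019 -0.1176] [ 0.6015 -0.1176] dia 0.0916
side [array([0.5856, 0.162 ]), array([0.5844, 0.163 , 0.0645]), np.float64(0.0435), np.int64(155)]
   coaster [0.5841 0.1651] [0.5854 0.164 ] dia 0.0931
   sS [0.5179 0.3959] [0.5185 0.3959] dia 0.0434
   sM [ 0.4893 -0.3953] [ 0.4899 -0.3955] dia 0.0594
   sL now [ 0.5706 -0.1267] [ 0.5702 -0.1268] dia 0.0114
```

Jar now stands within about 2 mm of the coaster centre, and camera and robot frames agree. Now the small weight.

Emit:
drive_tool(increments=[{"claw":0.06,"dx":-0.001,"dy":0,"dz":0.02,"wx":0,"wy":0,"wz":0},{"claw":0.06,"dx":0,"dy":0,"dz":0.03,"wx":0,"wy":0,"wz":0},{"claw":0.06,"dx":0,"dy":0,"dz":0.03,"wx":0,"wy":0,"wz":0},{"claw":0.06,"dx":0,"dy":0,"dz":0.03,"wx":0,"wy":0,"wz":0},{"claw":0.06,"dx":0,"dy":0,"dz":0.02,"wx":0,"wy":0,"wz":0},{"claw":0.06,"dx":0,"dy":0,"dz":0.015,"wx":0,"wy":0,"wz":0},{"claw":0.05,"dx":0,"dy":0,"dz":0.008,"wx":0,"wy":0,"wz":0},{"claw":0.05,"dx":0,"dy":0,"dz":0,"wx":0,"wy":0,"wz":0}], newtons=30)

```text
t: 11.12
eef_pos: [0.4134, 0.1079, 0.0327]
tool_rot: [0.0, 1.0, -0.001, -0.0]
contact_force: [0.4, -0.2, 0.2]
gripper_width: 0.588
grasp_force: 0.0
```

Run:
```python
from h import *
o=get_obs();print(np.round(o["eef_pos"],4),np.round(o["tool_rot"],4))
p,d=read_camera("side");u=pix("side",[.414,.108,.02])[0]
x,y=int(u[0]),int(u[1]);c=p[y-45:y+30,x-45:x+45,::-1];cv2.imwrite("pics/ws1.png",cv2.resize(c,None,fx=6,fy=6,interpolation=cv2.INTER_CUBIC))
```

```text
[0.4134 0.1079 0.0327] [ 1.e-04  1.e+00 -7.e-04 -2.e-04]
```

View pics/ws1.png

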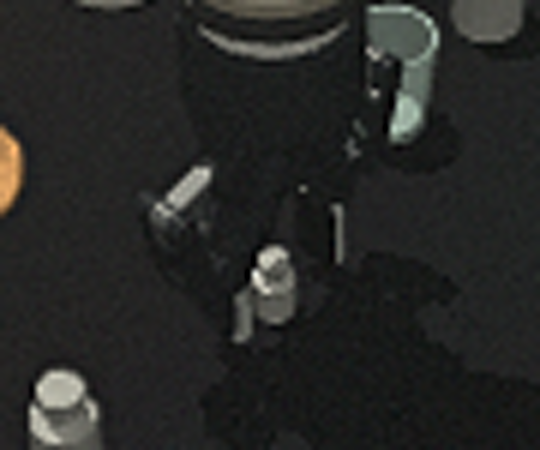

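Side crop: the small weight (273,285) stands between the two fingertips (left (243,315), right (338,235)). Lower a little and close.

Emit:
drive_tool(increments=[{"claw":0.05,"dx":0,"dy":0,"dz":0.003,"wx":0,"wy":0,"wz":0},{"claw":0.04,"dx":0,"dy":0,"dz":0,"wx":0,"wy":0,"wz":0},{"claw":0.032,"dx":0,"dy":0,"dz":0,"wx":0,"wy":0,"wz":0},{"claw":0.028,"dx":0,"dy":0,"dz":0,"wx":0,"wy":0,"wz":0},{"claw":0.024,"dx":0,"dy":0,"dz":0,"wx":0,"wy":0,"wz":0},{"claw":0.02,"dx":0,"dy":0,"dz":0,"wx":0,"wy":0,"wz":0},{"claw":0.01,"dx":0,"dy":0,"dz":0,"wx":0,"wy":0,"wz":0},{"claw":0.01,"dx":0,"dy":0,"dz":0,"wx":0,"wy":0,"wz":0},{"claw":0.01,"dx":0,"dy":0,"dz":0,"wx":0,"wy":0,"wz":0}], newtons=30)

```text
t: 12.3
eef_pos: [0.4133, 0.1078, 0.03]
tool_rot: [0.0, 1.0, -0.001, 0.0]
contact_force: [-0.6, 0.0, 5.1]
gripper_width: 0.214
grasp_force: 29.3
```

Emit:
drive_tool(increments=[{"claw":0.01,"dx":0,"dy":0,"dz":-0.005,"wx":0,"wy":0,"wz":0},{"claw":0.01,"dx":0,"dy":0,"dz":-0.025,"wx":0,"wy":0,"wz":0},{"claw":0.01,"dx":0,"dy":0,"dz":-0.04,"wx":0,"wy":0,"wz":0},{"claw":0.01,"dx":0,"dy":0,"dz":-0.04,"wx":0,"wy":0,"wz":0},{"claw":0.01,"dx":0.006,"dy":-0.016,"dz":-0.01,"wx":0,"wy":0,"wz":0},{"claw":0.01,"dx":0.012,"dy":-0.032,"dz":0,"wx":0,"wy":0,"wz":0},{"claw":0.01,"dx":0.012,"dy":-0.032,"dz":0,"wx":0,"wy":0,"wz":0},{"claw":0.01,"dx":0.012,"dy":-0.032,"dz":0,"wx":0,"wy":0,"wz":0},{"claw":0.01,"dx":0.012,"dy":-0.032,"dz":0,"wx":0,"wy":0,"wz":0},{"claw":0.01,"dx":0.012,"dy":-0.032,"dz":0,"wx":0,"wy":0,"wz":0},{"claw":0.01,"dx":0.012,"dy":-0.032,"dz":0,"wx":0,"wy":0,"wz":0},{"claw":0.01,"dx":0.012,"dy":-0.032,"dz":0,"wx":0,"wy":0,"wz":0},{"claw":0.01,"dx":0.0095,"dy":-0.032,"dz":0,"wx":0,"wy":0,"wz":0},{"claw":0.01,"dx":0.004,"dy":-0.015,"dz":0.015,"wx":0,"wy":0,"wz":0},{"claw":0.01,"dx":0,"dy":0,"dz":0.02,"wx":0,"wy":0,"wz":0},{"claw":0.01,"dx":0,"dy":0,"dz":0.02,"wx":0,"wy":0,"wz":0},{"claw":0.01,"dx":0,"dy":0,"dz":0.007,"wx":0,"wy":0,"wz":0},{"claw":0.01,"dx":0,"dy":0,"dz":0,"wx":0,"wy":0,"wz":0},{"claw":0.01,"dx":0,"dy":0,"dz":0,"wx":0,"wy":0,"wz":0}], newtons=30)

```text
t: 14.68
eef_pos: [0.5177, 0.3948, 0.0887]
tool_rot: [-0.0, 1.0, -0.001, 0.001]
contact_force: [0.1, 0.2, 0.2]
gripper_width: 0.216
grasp_force: 29.4
```

Run:
```python
from h import *
o=get_obs();print(np.round(o["eef_pos"],4),np.round(o["tool_rot"],4))
p,d=read_camera("side");u=pix("side",[.518,.395,.06])[0]
x,y=int(u[0]),int(u[1]);c=p[y-45:y+40,x-45:x+45,::-1];cv2.imwrite("pics/ws2.png",cv2.resize(c,None,fx=6,fy=6,interpolation=cv2.INTER_CUBIC))
```

```text
[0.5177 0.3948 0.0887] [-4.e-04  1.e+00 -9.e-04  6.e-04]
```

View pics/ws2.png

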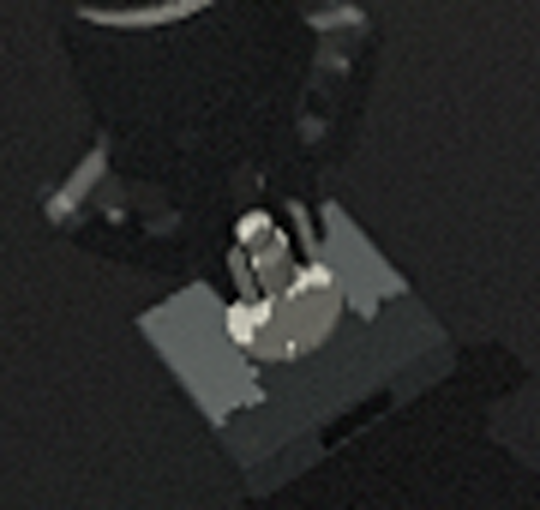

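Run:
```python
from h import *
u=pix("side",[.518,.395,.06])[0].astype(int)
q=pix("side",[[.5177,.3948,.0587],[.5177,.3948,.0907],[.518,.395,.042]]);print(np.round((q-u+45)*6))
for n in("top","side"):
    p,d=read_camera(n);W=world(n,d.astype(float));print(n,W[...,2][0,0],[np.round(a,4) for a in blob(W,(.518,.395),.012,.083,.097)])
```

```text
[[275. 277.]
 [256. 225.]
 [283. 303.]]Traceback (most recent call last):
  File "<stdin>", line 5, in <module>
    return _wrapfunc(a, 'round', decimals=decimals, out=out)
    return _wrapit(obj, method, *args, **kwds)
    result = getattr(arr, method)(*args, **kwds)
TypeError: unsupported operand type(s) for *: 'NoneType' and 'float'
```

The held weight's pixels match an upright pose over the pan centre. Lowering.

Emit:
drive_tool(increments=[{"claw":0.01,"dx":0,"dy":0,"dz":0.008,"wx":0,"wy":0,"wz":0},{"claw":0.01,"dx":0,"dy":0,"dz":0.005,"wx":0,"wy":0,"wz":0},{"claw":0.01,"dx":0,"dy":0,"dz":0.002,"wx":0,"wy":0,"wz":0},{"claw":0.01,"dx":0,"dy":0,"dz":0.0007,"wx":0,"wy":0,"wz":0},{"claw":0.01,"dx":0,"dy":0,"dz":0,"wx":0,"wy":0,"wz":0}], newtons=30)

```text
t: 15.4
eef_pos: [0.5173, 0.3949, 0.0723]
tool_rot: [-0.0, 1.0, -0.001, 0.0]
contact_force: [-0.6, -0.2, -0.7]
gripper_width: 0.216
grasp_force: 29.5
```

Emit:
drive_tool(increments=[{"claw":0.01,"dx":0,"dy":0,"dz":0.0006,"wx":0,"wy":0,"wz":0},{"claw":0.01,"dx":0,"dy":0,"dz":0,"wx":0,"wy":0,"wz":0}], newtons=30)

```text
t: 15.65
eef_pos: [0.5174, 0.3949, 0.0721]
tool_rot: [-0.0, 1.0, -0.001, 0.0]
contact_force: [-1.1, -1.4, 4.1]
gripper_width: 0.222
grasp_force: 29.9
```

Emit:
drive_tool(increments=[{"claw":0.021,"dx":0,"dy":0,"dz":0,"wx":0,"wy":0,"wz":0},{"claw":0.024,"dx":0,"dy":0,"dz":0,"wx":0,"wy":0,"wz":0},{"claw":0.032,"dx":0,"dy":0,"dz":0,"wx":0,"wy":0,"wz":0},{"claw":0.045,"dx":0,"dy":0,"dz":0,"wx":0,"wy":0,"wz":0},{"claw":0.05,"dx":0,"dy":0,"dz":0,"wx":0,"wy":0,"wz":0},{"claw":0.05,"dx":0,"dy":0,"dz":-0.01,"wx":0,"wy":0,"wz":0},{"claw":0.05,"dx":0,"dy":0,"dz":-0.03,"wx":0,"wy":0,"wz":0},{"claw":0.06,"dx":0,"dy":0,"dz":-0.04,"wx":0,"wy":0,"wz":0},{"claw":0.06,"dx":-0.014,"dy":0.025,"dz":0,"wx":0,"wy":0,"wz":0},{"claw":0.06,"dx":-0.02,"dy":0.035,"dz":0,"wx":0,"wy":0,"wz":0},{"claw":0.06,"dx":-0.02,"dy":0.035,"dz":0,"wx":0,"wy":0,"wz":0},{"claw":0.06,"dx":-0.02,"dy":0.035,"dz":0,"wx":0,"wy":0,"wz":0},{"claw":0.06,"dx":-0.02,"dy":0.035,"dz":0,"wx":0,"wy":0,"wz":0},{"claw":0.06,"dx":-0.004,"dy":0.005,"dz":0,"wx":0,"wy":0,"wz":0},{"claw":0.06,"dx":0,"dy":0,"dz":0,"wx":0,"wy":0,"wz":0},{"claw":0.06,"dx":0,"dy":0,"dz":0,"wx":0,"wy":0,"wz":0}], newtons=40)

```text
t: 17.65
eef_pos: [0.4198, 0.2263, 0.1521]
tool_rot: [-0.001, 1.0, -0.0, 0.001]
contact_force: [-0.1, 0.5, -0.2]
gripper_width: 0.706
grasp_force: 0.0
```

Run:
```python
from h import *
o=get_obs();print(np.round(o["eef_pos"],4),np.round(o["tool_rot"],4))
for n in("top","side"):
    p,d=read_camera(n);W=world(n,d.astype(float))
    print(n,blob(W,(.518,.395),.03,.067,.082),blob(W,(.518,.395),.028,.037,.046)[:2],"\n wM",blob(W,(.421,.225),.02,.04,.052))
    if n=="side":
        u=pix("side",[.518,.395,.06])[0];x,y=int(u[0]),int(u[1]);c=p[y-45:y+40,x-45:x+45,::-1];cv2.imwrite("pics/ws3.png",cv2.resize(c,None,fx=5,fy=5,interpolation=cv2.INTER_CUBIC))
        print((pix(n,[[.518,.395,.042],[.518,.395,.074]])-[x-45,y-45])*5)
```

```text
[0.4198 0.2263 0.1521] [-7.e-04  1.e+00 -2.e-04  6.e-04]
top (array([0.51785837, 0.39489675]), array([0.51772915, 0.39457872, 0.07397622]), 0.014984098263084888, 19) (array([0.5216109 , 0.39728739]), array([0.52086773, 0.39808229, 0.04255322])) 
 wM (None, 0, 0, 0)
side (array([0.51828825, 0.39608291]), array([0.51811053, 0.39657306, 0.07362262]), 0.015121102333068848, 31) (array([0.51696777, 0.39567344]), array([0.51286601, 0.3975367 , 0.04187063])) 
 wM (array([0.42149569, 0.22708528]), array([0.42120116, 0.22800922, 0.0448013 ]), 0.020302895456552505, 48)
[[235.94385939 252.31966724]
 [220.6397909  210.43388105]]
```

View pics/ws3.png

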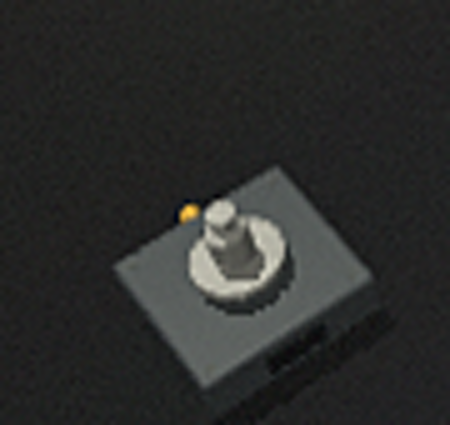

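Side crop: the small weight stands upright in the pan middle (pan centre (238,256), base about (237,260)). Next, the medium weight.

Emit:
drive_tool(increments=[{"claw":0.06,"dx":0,"dy":0,"dz":0.03,"wx":0,"wy":0,"wz":0},{"claw":0.06,"dx":0,"dy":0,"dz":0.03,"wx":0,"wy":0,"wz":0},{"claw":0.06,"dx":0,"dy":0,"dz":0.03,"wx":0,"wy":0,"wz":0},{"claw":0.06,"dx":0,"dy":0,"dz":0.02,"wx":0,"wy":0,"wz":0},{"claw":0.06,"dx":0,"dy":0,"dz":0.011,"wx":0,"wy":0,"wz":0},{"claw":0.05,"dx":0,"dy":0,"dz":0,"wx":0,"wy":0,"wz":0},{"claw":0.042,"dx":0,"dy":0,"dz":0,"wx":0,"wy":0,"wz":0},{"claw":0.036,"dx":0,"dy":0,"dz":0,"wx":0,"wy":0,"wz":0},{"claw":0.032,"dx":0,"dy":0,"dz":0,"wx":0,"wy":0,"wz":0},{"claw":0.028,"dx":0,"dy":0,"dz":0,"wx":0,"wy":0,"wz":0},{"claw":0.018,"dx":0,"dy":0,"dz":0,"wx":0,"wy":0,"wz":0},{"claw":0.018,"dx":0,"dy":0,"dz":0,"wx":0,"wy":0,"wz":0},{"claw":0.018,"dx":0,"dy":0,"dz":0,"wx":0,"wy":0,"wz":0}], newtons=40)

```text
t: 19.38
eef_pos: [0.4193, 0.225, 0.0312]
tool_rot: [-0.0, 1.0, -0.001, 0.0]
contact_force: [-1.5, -0.9, 7.7]
gripper_width: 0.322
grasp_force: 38.8
```

Emit:
drive_tool(increments=[{"claw":0.018,"dx":0,"dy":0,"dz":-0.005,"wx":0,"wy":0,"wz":0},{"claw":0.018,"dx":0,"dy":0,"dz":-0.025,"wx":0,"wy":0,"wz":0},{"claw":0.018,"dx":0,"dy":0,"dz":-0.04,"wx":0,"wy":0,"wz":0},{"claw":0.018,"dx":0,"dy":0,"dz":-0.05,"wx":0,"wy":0,"wz":0},{"claw":0.018,"dx":0,"dy":0,"dz":-0.04,"wx":0,"wy":0,"wz":0},{"claw":0.018,"dx":0,"dy":0.02,"dz":-0.01,"wx":0,"wy":0,"wz":0},{"claw":0.018,"dx":0.004,"dy":0.036,"dz":0,"wx":0,"wy":0,"wz":0},{"claw":0.018,"dx":0.004,"dy":0.036,"dz":0,"wx":0,"wy":0,"wz":0},{"claw":0.018,"dx":0.004,"dy":0.036,"dz":0,"wx":0,"wy":0,"wz":0},{"claw":0.018,"dx":0.004,"dy":0.036,"dz":0,"wx":0,"wy":0,"wz":0},{"claw":0.018,"dx":0.004,"dy":0.036,"dz":0,"wx":0,"wy":0,"wz":0},{"claw":0.018,"dx":0.004,"dy":0.036,"dz":0,"wx":0,"wy":0,"wz":0},{"claw":0.018,"dx":0.004,"dy":0.036,"dz":0,"wx":0,"wy":0,"wz":0},{"claw":0.018,"dx":0.004,"dy":0.036,"dz":0,"wx":0,"wy":0,"wz":0},{"claw":0.018,"dx":0.004,"dy":0.036,"dz":0,"wx":0,"wy":0,"wz":0},{"claw":0.018,"dx":0.004,"dy":0.036,"dz":0,"wx":0,"wy":0,"wz":0},{"claw":0.018,"dx":0.004,"dy":0.036,"dz":0,"wx":0,"wy":0,"wz":0},{"claw":0.018,"dx":0.004,"dy":0.036,"dz":0,"wx":0,"wy":0,"wz":0},{"claw":0.018,"dx":0.004,"dy":0.036,"dz":0,"wx":0,"wy":0,"wz":0},{"claw":0.018,"dx":0.004,"dy":0.036,"dz":0,"wx":0,"wy":0,"wz":0}], newtons=40)

```text
t: 21.88
eef_pos: [0.4738, -0.3, 0.2003]
tool_rot: [-0.0, 1.0, -0.001, -0.0]
contact_force: [-0.2, 0.6, -2.0]
gripper_width: 0.321
grasp_force: 39.8
```

Emit:
drive_tool(increments=[{"claw":0.018,"dx":0.006,"dy":0.036,"dz":0,"wx":0,"wy":0,"wz":0},{"claw":0.018,"dx":0.006,"dy":0.03,"dz":0,"wx":0,"wy":0,"wz":0},{"claw":0.018,"dx":0,"dy":0.02,"dz":0,"wx":0,"wy":0,"wz":0},{"claw":0.018,"dx":0,"dy":0.009,"dz":0.02,"wx":0,"wy":0,"wz":0},{"claw":0.018,"dx":0,"dy":0,"dz":0.03,"wx":0,"wy":0,"wz":0},{"claw":0.018,"dx":0,"dy":0,"dz":0.03,"wx":0,"wy":0,"wz":0},{"claw":0.018,"dx":0,"dy":0,"dz":0.025,"wx":0,"wy":0,"wz":0},{"claw":0.018,"dx":0,"dy":0,"dz":0,"wx":0,"wy":0,"wz":0},{"claw":0.018,"dx":0,"dy":0,"dz":0,"wx":0,"wy":0,"wz":0}], newtons=40)

```text
t: 23.0
eef_pos: [0.4863, -0.3938, 0.0959]
tool_rot: [-0.0, 1.0, -0.0, 0.0]
contact_force: [-0.5, -0.2, -1.2]
gripper_width: 0.322
grasp_force: 39.8
```

Run:
```python
from h import *
o=get_obs();print(np.round(o["eef_pos"],4),np.round(o["tool_rot"],4))
p,d=read_camera("side");u=pix("side",[.488,-.3955,.06])[0]
x,y=int(u[0]),int(u[1]);c=p[y-40:y+35,x-40:x+40,::-1];cv2.imwrite("pics/wm1.png",cv2.resize(c,None,fx=7,fy=7,interpolation=cv2.INTER_CUBIC))
e=o["eef_pos"];zb=e[2]-.0312
print(np.round((pix("side",[[e[0],e[1],zb],[e[0],e[1],zb+.046],[.488,-.3955,.042]])-[x-40,y-40])*7))
W=world("side",d.astype(float));print(blob(W,e[:2],.02,zb+.039,zb+.055))
```

```text
[ 0.4863 -0.3938  0.0959] [-1.e-04  1.e+00 -5.e-04  1.e-04]
[[283. 277.]
 [296. 195.]
 [275. 314.]]
(array([ 0.48481284, -0.39494945]), array([ 0.48161231, -0.4022745 ,  0.11148713]), 0.03476046770811081, 23)
```

View pics/wm1.png

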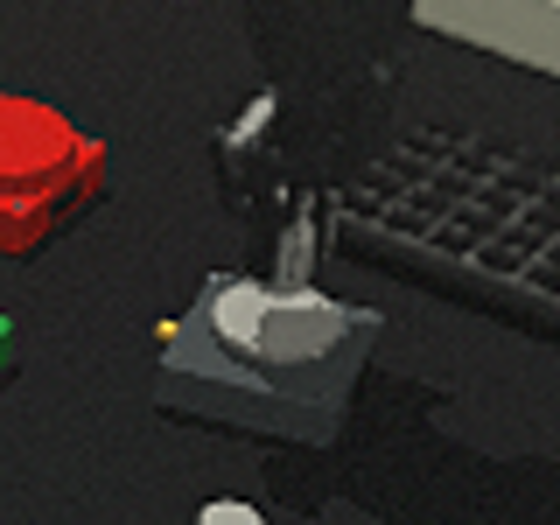

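Side crop: the medium weight, held by the fingers at about (293,250), hangs upright above the pan (pan centre about (277,315), prediction (275,314)). A small correction, then lowering.

Emit:
drive_tool(increments=[{"claw":0.018,"dx":0.0017,"dy":0.0017,"dz":0.008,"wx":0,"wy":0,"wz":0},{"claw":0.018,"dx":0,"dy":0,"dz":0.008,"wx":0,"wy":0,"wz":0},{"claw":0.018,"dx":0,"dy":0,"dz":0.004,"wx":0,"wy":0,"wz":0},{"claw":0.018,"dx":0,"dy":0,"dz":0.0015,"wx":0,"wy":0,"wz":0},{"claw":0.018,"dx":0,"dy":0,"dz":0.0005,"wx":0,"wy":0,"wz":0},{"claw":0.018,"dx":0,"dy":0,"dz":0,"wx":0,"wy":0,"wz":0}], newtons=40)

```text
t: 23.8
eef_pos: [0.4879, -0.396, 0.0738]
tool_rot: [0.0, 1.0, -0.001, 0.0]
contact_force: [-0.0, -0.3, -2.1]
gripper_width: 0.321
grasp_force: 39.8
```

Emit:
drive_tool(increments=[{"claw":0.018,"dx":0,"dy":0,"dz":0.0007,"wx":0,"wy":0,"wz":0},{"claw":0.018,"dx":0,"dy":0,"dz":0,"wx":0,"wy":0,"wz":0}], newtons=40)

```text
t: 24.05
eef_pos: [0.488, -0.396, 0.0734]
tool_rot: [0.0, 1.0, -0.001, 0.0]
contact_force: [-0.9, 0.9, 1.5]
gripper_width: 0.323
grasp_force: 40.2
```

Emit:
drive_tool(increments=[{"claw":0.018,"dx":0,"dy":0,"dz":0.0003,"wx":0,"wy":0,"wz":0},{"claw":0.03,"dx":0,"dy":0,"dz":0,"wx":0,"wy":0,"wz":0},{"claw":0.034,"dx":0,"dy":0,"dz":0,"wx":0,"wy":0,"wz":0},{"claw":0.042,"dx":0,"dy":0,"dz":0,"wx":0,"wy":0,"wz":0},{"claw":0.06,"dx":0,"dy":0,"dz":0,"wx":0,"wy":0,"wz":0},{"claw":0.06,"dx":0,"dy":0,"dz":0,"wx":0,"wy":0,"wz":0},{"claw":0.06,"dx":0,"dy":0,"dz":-0.01,"wx":0,"wy":0,"wz":0},{"claw":0.06,"dx":0,"dy":0,"dz":-0.03,"wx":0,"wy":0,"wz":0},{"claw":0.06,"dx":0,"dy":0,"dz":-0.04,"wx":0,"wy":0,"wz":0},{"claw":0.07,"dx":-0.004,"dy":-0.01,"dz":-0.02,"wx":0,"wy":0,"wz":0},{"claw":0.07,"dx":-0.016,"dy":-0.032,"dz":0,"wx":0,"wy":0,"wz":0},{"claw":0.07,"dx":-0.016,"dy":-0.032,"dz":0,"wx":0,"wy":0,"wz":0},{"claw":0.07,"dx":-0.016,"dy":-0.032,"dz":0,"wx":0,"wy":0,"wz":0},{"claw":0.07,"dx":-0.016,"dy":-0.032,"dz":0,"wx":0,"wy":0,"wz":0},{"claw":0.07,"dx":-0.016,"dy":-0.025,"dz":0,"wx":0,"wy":0,"wz":0},{"claw":0.07,"dx":-0.002,"dy":-0.007,"dz":0,"wx":0,"wy":0,"wz":0},{"claw":0.07,"dx":0,"dy":0,"dz":0,"wx":0,"wy":0,"wz":0},{"claw":0.07,"dx":0,"dy":0,"dz":0,"wx":0,"wy":0,"wz":0}], newtons=40)

```text
t: 26.3
eef_pos: [0.4028, -0.2268, 0.1729]
tool_rot: [0.0, 1.0, -0.001, 0.001]
contact_force: [-0.5, -0.5, 0.0]
gripper_width: 0.823
grasp_force: 0.0
```

Run:
```python
from h import *
o=get_obs();print(np.round(o["eef_pos"],4),np.round(o["tool_rot"],4))
for n in("top","side"):
    p,d=read_camera(n);W=world(n,d.astype(float))
    print(n,blob(W,(.488,-.3955),.03,.082,.095),"\n wL",blob(W,(.4015,-.226),.025,.057,.07))
    if n=="side":
        u=pix(n,[.488,-.3955,.06])[0];x,y=int(u[0]),int(u[1]);a=p[y-40:y+35,x-40:x+40,::-1]
        c=cv2.resize(a,None,fx=7,fy=7,interpolation=cv2.INTER_CUBIC)
        cv2.imwrite("pics/wm2.png",c);print((pix(n,[[.488,-.396,.042],[.488,-.396,.088]])-[x-40,y-40])*7)
```

```text
[ 0.4028 -0.2268  0.1729] [ 4.0e-04  1.0e+00 -1.2e-03  5.0e-04]
top (array([ 0.49024784, -0.3949113 ]), array([ 0.48997592, -0.39491981,  0.08935889]), 0.019142773002386093, 37) 
 wL (None, 0, 0, 0)
side (array([ 0.48972422, -0.395319  ]), array([ 0.48813288, -0.39339676,  0.08709477]), 0.01989133656024933, 5) 
 wL (array([ 0.40308503, -0.22619212]), array([ 0.40197528, -0.22335131,  0.06182343]), 0.028677156195044518, 46)
[[276.00920728 313.59011299]
 [289.16051681 232.8445387 ]]
```

View pics/wm2.png

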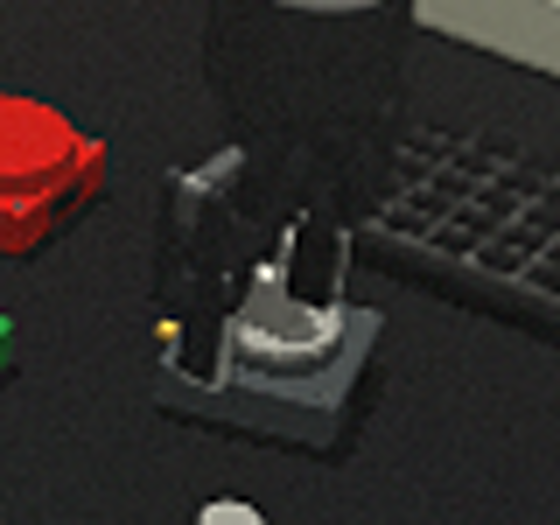

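Side crop: the gripper partly hides the medium weight (base about (283,320) on the pan). The top depth shows its knob upright at z 0.089 within about 2 mm of the pan centre. Next, the large weight.

Emit:
drive_tool(increments=[{"claw":0.07,"dx":-0.0005,"dy":0,"dz":0.03,"wx":0,"wy":0,"wz":0},{"claw":0.07,"dx":0,"dy":0,"dz":0.03,"wx":0,"wy":0,"wz":0},{"claw":0.07,"dx":0,"dy":0,"dz":0.03,"wx":0,"wy":0,"wz":0},{"claw":0.07,"dx":0,"dy":0,"dz":0.025,"wx":0,"wy":0,"wz":0},{"claw":0.07,"dx":0,"dy":0,"dz":0.017,"wx":0,"wy":0,"wz":0},{"claw":0.07,"dx":0,"dy":0,"dz":0.009,"wx":0,"wy":0,"wz":0},{"claw":0.06,"dx":0,"dy":0,"dz":0,"wx":0,"wy":0,"wz":0},{"claw":0.052,"dx":0,"dy":0,"dz":0,"wx":0,"wy":0,"wz":0},{"claw":0.046,"dx":0,"dy":0,"dz":0,"wx":0,"wy":0,"wz":0},{"claw":0.042,"dx":0,"dy":0,"dz":0,"wx":0,"wy":0,"wz":0},{"claw":0.038,"dx":0,"dy":0,"dz":0,"wx":0,"wy":0,"wz":0},{"claw":0.028,"dx":0,"dy":0,"dz":0,"wx":0,"wy":0,"wz":0},{"claw":0.028,"dx":0,"dy":0,"dz":0,"wx":0,"wy":0,"wz":0},{"claw":0.028,"dx":0,"dy":0,"dz":0,"wx":0,"wy":0,"wz":0}], newtons=60)

```text
t: 28.15
eef_pos: [0.4019, -0.2262, 0.0324]
tool_rot: [0.0, 1.0, -0.001, 0.001]
contact_force: [-1.2, 0.6, 8.0]
gripper_width: 0.44
grasp_force: 59.1
```

Run:
```python
from h import *
for n in("top","side"):
    p,d=read_camera(n);W=world(n,d.astype(float))
    print(n,"sL pan",blob(W,(.6,-.118),.055,.038,.046),"wM",blob(W,(.488,-.3955),.03,.082,.095))
    P=W[(np.hypot(W[...,0]-.6,W[...,1]+.118)<.055)&(W[...,2]>.0375)&(W[...,2]<.046)]
    h,e=np.histogram(P[:,0]*1e3,bins=np.arange(540,660,5));print(h)
    h,e=np.histogram(P[:,1]*1e3,bins=np.arange(-180,-60,5));print(h)
u=pix("side",[.6,-.118,.042])[0];x,y=int(u[0]),int(u[1])
a=cv2.resize(p[y-30:y+30,x-35:x+35,::-1],None,fx=7,fy=7,interpolation=cv2.INTER_CUBIC)
for q in((pix("side",[[.6+.042*np.cos(t),-.118+.042*np.sin(t),.042] for t in np.linspace(0,6.28,60)])-[x-35,y-30])*7): cv2.circle(a,tuple(int(v) for v in q),1,(0,0,255),-1)
p,d=read_camera("top");u=pix("top",[.6,-.118,.042])[0];x,y=int(u[0]),int(u[1])
b=cv2.resize(p[y-30:y+30,x-35:x+35,::-1],None,fx=7,fy=7,interpolation=cv2.INTER_CUBIC)
for q in((pix("top",[[.6+.042*np.cos(t),-.118+.042*np.sin(t),.042] for t in np.linspace(0,6.28,60)])-[x-35,y-30])*7): cv2.circle(b,tuple(int(v) for v in q),1,(0,0,255),-1)
cv2.imwrite("pics/sl.png",cv2.resize(np.hstack([a,b]),(800,343)))
```

```text
top sL pan (array([ 0.60123171, -0.11936868]), array([ 0.60044907, -0.11807256,  0.04295832]), 0.08406958729028702, 496) wM (array([ 0.49016257, -0.39430717]), array([ 0.48975232, -0.39472483,  0.08919382]), 0.020719340071082115, 37)
[ 0  0  0  2 17 27 21 42 26 39 41 28 42 29 40 34 29 38 15 22  6  0  0]
[ 0  0  0  0 12 23 20 37 28 35 43 31 46 37 35 38 23 37 30 15  8  0  0]
side sL pan (array([ 0.60321304, -0.11506736]), array([ 0.60125091, -0.11361626,  0.04123534]), 0.08726823329925537, 351) wM (None, 0, 0, 0)
[ 0  0  0  0 14 13 22 24 23 25 30 25 28 30 23 19 26 24 15 11  8  0  0]
[ 0  0  0  0  2 12 16 20 19 20 30 22 30 26 29 21 28 22 21 24 12  6  0]
```

View pics/sl.png

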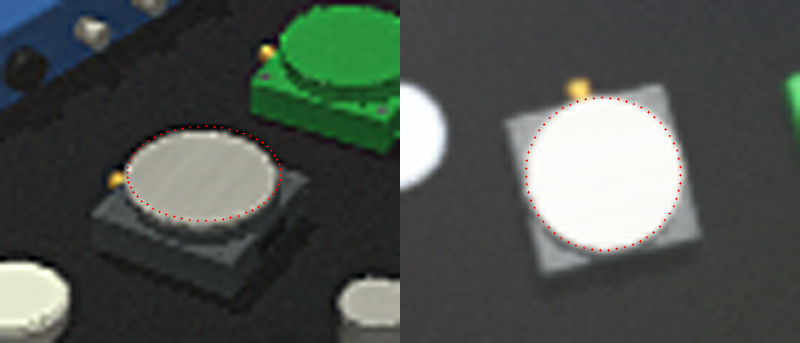

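The drawn pan circle (0.600, −0.118) fits the pan in both the side (left, centre (203,175)) and top (right, centre (603,173)) crops. Moving the large weight there.

Emit:
drive_tool(increments=[{"claw":0.028,"dx":0,"dy":0,"dz":-0.005,"wx":0,"wy":0,"wz":0},{"claw":0.028,"dx":0,"dy":0,"dz":-0.02,"wx":0,"wy":0,"wz":0},{"claw":0.028,"dx":0,"dy":0,"dz":-0.035,"wx":0,"wy":0,"wz":0},{"claw":0.028,"dx":0,"dy":0,"dz":-0.04,"wx":0,"wy":0,"wz":0},{"claw":0.028,"dx":0,"dy":0,"dz":-0.02,"wx":0,"wy":0,"wz":0},{"claw":0.028,"dx":0.012,"dy":-0.006,"dz":0,"wx":0,"wy":0,"wz":0},{"claw":0.028,"dx":0.028,"dy":-0.016,"dz":0,"wx":0,"wy":0,"wz":0},{"claw":0.028,"dx":0.028,"dy":-0.016,"dz":0,"wx":0,"wy":0,"wz":0},{"claw":0.028,"dx":0.028,"dy":-0.016,"dz":0,"wx":0,"wy":0,"wz":0},{"claw":0.028,"dx":0.028,"dy":-0.016,"dz":0,"wx":0,"wy":0,"wz":0},{"claw":0.028,"dx":0.028,"dy":-0.016,"dz":0,"wx":0,"wy":0,"wz":0},{"claw":0.028,"dx":0.028,"dy":-0.014,"dz":0,"wx":0,"wy":0,"wz":0},{"claw":0.028,"dx":0.014,"dy":-0.007,"dz":0,"wx":0,"wy":0,"wz":0},{"claw":0.028,"dx":0.004,"dy":-0.002,"dz":0.02,"wx":0,"wy":0,"wz":0},{"claw":0.028,"dx":0,"dy":0,"dz":0.03,"wx":0,"wy":0,"wz":0},{"claw":0.028,"dx":0,"dy":0,"dz":0.012,"wx":0,"wy":0,"wz":0},{"claw":0.028,"dx":0,"dy":0,"dz":0,"wx":0,"wy":0,"wz":0},{"claw":0.028,"dx":0,"dy":0,"dz":0,"wx":0,"wy":0,"wz":0}], newtons=60)

```text
t: 30.55
eef_pos: [0.6001, -0.1175, 0.0903]
tool_rot: [0.0, 1.0, -0.001, 0.001]
contact_force: [-0.3, 0.6, -4.1]
gripper_width: 0.44
grasp_force: 61.3
```

Emit:
drive_tool(increments=[{"claw":0.028,"dx":0,"dy":0,"dz":0.007,"wx":0,"wy":0,"wz":0},{"claw":0.028,"dx":0,"dy":0,"dz":0.005,"wx":0,"wy":0,"wz":0},{"claw":0.028,"dx":0,"dy":0,"dz":0.002,"wx":0,"wy":0,"wz":0},{"claw":0.028,"dx":0,"dy":0,"dz":0.001,"wx":0,"wy":0,"wz":0},{"claw":0.028,"dx":0,"dy":0,"dz":0,"wx":0,"wy":0,"wz":0}], newtons=60)

```text
t: 31.18
eef_pos: [0.5998, -0.1171, 0.0747]
tool_rot: [0.0, 1.0, -0.001, 0.0]
contact_force: [-0.6, -0.2, -4.4]
gripper_width: 0.441
grasp_force: 61.4
```

Emit:
drive_tool(increments=[{"claw":0.028,"dx":0,"dy":0,"dz":0.0006,"wx":0,"wy":0,"wz":0},{"claw":0.028,"dx":0,"dy":0,"dz":0.0003,"wx":0,"wy":0,"wz":0},{"claw":0.028,"dx":0,"dy":0,"dz":0,"wx":0,"wy":0,"wz":0}], newtons=60)

```text
t: 31.55
eef_pos: [0.5999, -0.1171, 0.0745]
tool_rot: [0.0, 1.0, -0.001, 0.0]
contact_force: [-2.9, 0.9, 5.0]
gripper_width: 0.443
grasp_force: 62.2
```

Emit:
drive_tool(increments=[{"claw":0.04,"dx":0,"dy":0,"dz":0,"wx":0,"wy":0,"wz":0},{"claw":0.044,"dx":0,"dy":0,"dz":0,"wx":0,"wy":0,"wz":0},{"claw":0.052,"dx":0,"dy":0,"dz":0,"wx":0,"wy":0,"wz":0},{"claw":0.07,"dx":0,"dy":0,"dz":0,"wx":0,"wy":0,"wz":0},{"claw":0.07,"dx":0,"dy":0,"dz":0,"wx":0,"wy":0,"wz":0},{"claw":0.07,"dx":0,"dy":0,"dz":-0.01,"wx":0,"wy":0,"wz":0},{"claw":0.07,"dx":0,"dy":0,"dz":-0.03,"wx":0,"wy":0,"wz":0},{"claw":0.07,"dx":0,"dy":0,"dz":-0.04,"wx":0,"wy":0,"wz":0},{"claw":0.07,"dx":0,"dy":0,"dz":-0.04,"wx":0,"wy":0,"wz":0},{"claw":0.07,"dx":0,"dy":0,"dz":-0.04,"wx":0,"wy":0,"wz":0},{"claw":0.07,"dx":-0.013,"dy":0.02,"dz":-0.04,"wx":0,"wy":0,"wz":0},{"claw":0.07,"dx":-0.026,"dy":0.038,"dz":-0.02,"wx":0,"wy":0,"wz":0},{"claw":0.07,"dx":-0.026,"dy":0.038,"dz":0,"wx":0,"wy":0,"wz":0},{"claw":0.07,"dx":-0.026,"dy":0.038,"dz":0,"wx":0,"wy":0,"wz":0},{"claw":0.07,"dx":-0.026,"dy":0.038,"dz":0,"wx":0,"wy":0,"wz":0},{"claw":0.07,"dx":-0.026,"dy":0.038,"dz":0,"wx":0,"wy":0,"wz":0},{"claw":0.07,"dx":-0.026,"dy":0.038,"dz":0,"wx":0,"wy":0,"wz":0},{"claw":0.07,"dx":-0.026,"dy":0.038,"dz":0,"wx":0,"wy":0,"wz":0},{"claw":0.07,"dx":-0.026,"dy":0.038,"dz":0,"wx":0,"wy":0,"wz":0},{"claw":0.07,"dx":-0.026,"dy":0.038,"dz":0,"wx":0,"wy":0,"wz":0}], newtons=40)

```text
t: 34.05
eef_pos: [0.3512, -0.4798, 0.2946]
tool_rot: [0.0, 1.0, -0.001, 0.0]
contact_force: [0.4, -0.5, -0.2]
gripper_width: 0.821
grasp_force: 0.0
```

Emit:
drive_tool(increments=[{"claw":0.07,"dx":-0.026,"dy":0.038,"dz":0,"wx":0,"wy":0,"wz":0},{"claw":0.07,"dx":-0.02,"dy":0.03,"dz":0,"wx":0,"wy":0,"wz":0},{"claw":0.07,"dx":-0.01,"dy":0.02,"dz":0,"wx":0,"wy":0,"wz":0},{"claw":0.07,"dx":0,"dy":0,"dz":0,"wx":0,"wy":0,"wz":0}], newtons=40)

```text
t: 34.55
eef_pos: [0.2952, -0.5676, 0.2939]
tool_rot: [0.0, 1.0, -0.002, -0.0]
contact_force: [0.9, 0.0, -0.2]
gripper_width: 0.821
grasp_force: 0.0
```

Run:
```python
from h import *
T={"wS/sS":((.518,.395),.074,.022),"wM/sM":((.489,-.3955),.088,.031),"wL/sL":((.6,-.118),.105,.042),"jar":((.585,.161),.066,.045)}
out=[]
for n in("side","top"):
    p,d=read_camera(n);W=world(n,d.astype(float))
    for k,(c,z,r) in T.items():
        b=blob(W,c,.035,z-.006,z+.008);print(n,k,np.round(b[0],4),round(b[1][2],4),round(b[2],4))
        zp=.006 if k=="jar" else .042
        u=pix(n,[*c,zp])[0];x,y=int(u[0]),int(u[1]);a=cv2.resize(p[y-28:y+22,x-25:x+25,::-1],(200,200),interpolation=cv2.INTER_CUBIC)
        for q in((pix(n,[[c[0]+r*np.cos(t),c[1]+r*np.sin(t),zp] for t in np.linspace(0,6.28,50)])-[x-25,y-28])*4): cv2.circle(a,tuple(int(v) for v in q),0,(0,0,255),-1)
        out.append(a)
    for k,c,z in(("beaker",(.454,-.0145),.055),("can",(.464,-.1005),.042)):
        b=blob(W,c,.035,.01 if k=="beaker" else .034,z+.015);print(n,k,np.round(b[0],4),round(b[2],4))
cv2.imwrite("pics/final.png",np.vstack([np.hstack(out[:4]),np.hstack(out[4:])]))
o=get_obs();print(o["t"],o["eef_pos"])
```

```text
side wS/sS [0.5192 0.3961] 0.0732 0.0141
side wM/sM [ 0.4919 -0.395 ] 0.0864 0.0251
side wL/sL [ 0.5997 -0.1161] 0.1037 0.0312
side jar [0.5867 0.1622] 0.0648 0.0433
side beaker [ 0.4547 -0.0118] 0.0473
side can [ 0.4644 -0.0986] 0.0422
top wS/sS [0.5185 0.3956] 0.074 0.0137
top wM/sM [ 0.4899 -0.3941] 0.09 0.0199
top wL/sL [ 0.5987 -0.1178] 0.1062 0.0258
top jar [0.5865 0.1581] 0.067 0.0422
top beaker [ 0.4538 -0.0156] 0.0432
top can [ 0.4643 -0.1013] 0.0384
34.65 [ 0.29739373 -0.56555122  0.29368615]
```

View pics/final.png

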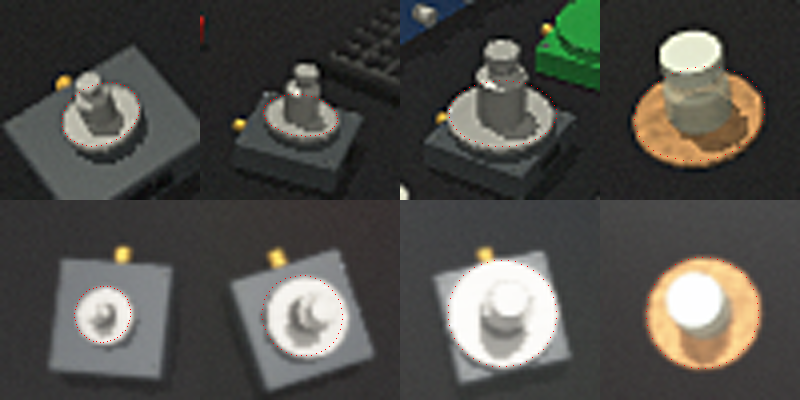

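The final tiles show all three weights upright in their pan centres and the jar upright about 1–2 mm from the coaster centre. The drawn circles fit, and the beaker and canister have not moved. Handing in.

```bash
python3 -c "
from station import *
print(hand_in())"
```

```text
the job is handed in; nothing more can be done
None
```

I've handed the job in at about 35 s of the 120 s: the jar stands on the cork coaster and the small, medium and large weights, placed in that order, stand upright on their matching pans, each within about 3 mm of centre by the cameras, with the beaker and canister unmoved.

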